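# Lay a kiln beam in its saddles and slide a batt across

## Task

Finish the empty shelf level on the kiln trolley: pick up the loose dark ceramic beam from the bench and lower it gently into the two empty saddle-headed posts, so that it lies level in both saddles and sticks out about equally at each end. Then slide the top batt off the pile, without lifting it, across onto both beams until it lies flat, square to them and centred over the four posts. Let nothing fall, and leave the small bowls on the deck, the bowl with brushes and the spare post where they stand.

Things in the scene. Friction and masses are not known exactly. Their poses are not given: they have to be found in the camera images.
- trolley: Kiln trolley, fixed: firebrick deck 260 mm (its x) x 300 mm (its y) in an iron frame on four small wheels. Origin on the bench under the deck's centre; deck top 58 mm above the bench. On it stand two pairs of posts, in rows along the trolley's y, one row at x = -70 mm and one at x = +70 mm; which is the empty one varies.
- bridge_mid (a point): Point at the centre of the trolley, midway between the two rows of posts, 153 mm above the bench: the height of the tops of both beams once laid. Axes as the trolley's. The batt belongs centred here, its underside at this height.
- open_posts: Pair of cream posts fixed on the trolley deck, centres at y = -90 and +90 mm of their own frame. Each head is a saddle: floor 60 mm above the deck, 43 mm wide (x), 50 mm long (y), between cheeks 14 mm high, open towards +y and -y; head 66 mm wide over all. Origin midway between the posts at deck level. These are the empty pair, waiting for the loose beam.
- open_seat (a point): Point midway between the two empty saddles, at the height of their floors (118 mm above the bench); y runs from saddle to saddle.
- set_posts: Pair of cream posts fixed on the trolley deck, centres at y = -90 and +90 mm of their own frame. Each head is a saddle: floor 60 mm above the deck, 43 mm wide (x), 50 mm long (y), between cheeks 14 mm high, open towards +y and -y; head 66 mm wide over all. Origin midway between the posts at deck level. This pair already holds a beam like the loose one, fixed; its top is 153 mm above the bench.
- beam: The loose beam: dark grey hollow square ceramic tube, 35 x 35 mm outside, 5 mm wall, 280 mm long along its own y, about 0.5 kg, ends alike. It lies flat on the bench beside the trolley, on the side away from the pile. Origin at the centre of its underside.
- beam_mid (a point): The centre of the loose beam, 17.5 mm above its underside.
- pile: Pile of thirteen spare cream ceramic batts, 210 mm (its x) x 160 mm (its y), 156 mm high, standing on the bench beside the trolley, to its +y or its -y side (varies) and nearly parallel to it; its near side is 40 to 55 mm from the beam ends, its top 3 mm higher than the beam tops. Fixed. Origin at the centre of its underside.
- batt: The batt to slide: loose cream ceramic plate lying on top of the pile, 210 mm (its x) x 160 mm (its y) x 12 mm thick, about 0.8 kg, a little askew. Its 210 mm reaches over both beams with 17 mm to spare each side. Too wide to grip; it slides on the pile and beams under a push of less than 10 N. Origin at the centre of its underside.
- bowl_a: Small cream bowl, 58 mm wide, 36 mm high, standing on the deck between the two rows of posts. Origin at the centre of its foot. Leave alone.
- bowl_b: Another such small bowl on the deck. Leave alone.
- brush_bowl: Blue-grey bowl, 84 mm wide, 50 mm high, with two brushes in it (tips up to 90 mm high), on the bench beyond the trolley. Origin at the centre of its foot. Leave alone.
- spare_post: Spare cream ceramic post, 50 x 50 x 75 mm, upright on the bench beyond the trolley. Origin at the centre of its foot. Leave alone.

How it is judged (in metres and radians):
On the way, in this order (a step that is already met when the one before it is completed fails the run):
1. the beam lies level in both empty saddles, its ends sticking out equally within 18 mm, let go and at rest (x of beam_mid in the frame of open_seat between -0.007 and 0.007 m and y of beam_mid in the frame of open_seat between -0.018 and 0.018 m and z of beam_mid in the frame of open_seat between 0.0135 and 0.0215 m and angle between the y axis of beam and the y axis of open_posts, either way round below 0.06 rad and angle between beam's own y axis and vertical between 1.54 and 1.6 rad and contact force between the fingers and beam below 0.3 N and linear speed of beam below 0.01 m/s and angular speed of beam below 0.05 rad/s), for 0.2 s.
2. the batt has left the pile and lies across both beams (z of batt in the frame of bridge_mid between -0.004 and 0.004 m and y of batt in the frame of bridge_mid between -0.06 and 0.06 m and angle between batt's own z axis and vertical below 0.03 rad), for 0.1 s.
At the end, for the whole second after the job is handed in: Beam down on both saddle floors (within 4 mm), centred lengthwise within 18 mm, level and in line; batt flat on both beams, centred on the trolley within 15 mm across the beams and 25 mm along them, square within 5.7 degrees; both let go and at rest (all of step 1 and x of batt in the frame of bridge_mid between -0.015 and 0.015 m and y of batt in the frame of bridge_mid between -0.025 and 0.025 m and z of batt in the frame of bridge_mid between -0.004 and 0.004 m and angle between the x axis of batt and the x axis of trolley, either way round below 0.1 rad and angle between batt's own z axis and vertical below 0.03 rad and linear speed of batt below 0.01 m/s and angular speed of batt below 0.05 rad/s and contact force between the fingers and batt below 0.3 N); the robot touches nothing.
It fails at once if the beam is let fall (moves faster than 0.4 m/s with no finger on it) (contact force between the fingers and beam below 0.3 N and linear speed of beam above 0.4 m/s).
It fails at once if the batt is lifted (underside more than 20 mm above the pile) (height (world z) of batt above 0.176 m).
It fails at once if the batt is tipped by more than 10 degrees or falls below the beam tops (angle between batt's own z axis and vertical above 0.175 rad or height (world z) of batt below 0.135 m).
It fails at once if a small bowl on the deck, the bowl with brushes or the spare post is moved by more than 15 mm (distance of any of bowl_a, bowl_b, brush_bowl, spare_post from where it was at the start of the episode above 0.015 m).
It also fails if it takes over 61 s, if anything falls off the work surface, if the arm or the gripper's body presses on something with over 40 N, if the wrist force passes 120 N, or if a joint passes its speed limit or range.

## Robot

A 6-joint arm with a two-finger parallel gripper is mounted at the origin on the work surface. World frame = base frame: x ahead of the robot, y to its left, z up, the work surface at z = 0. Lengths are in m, angles in degrees, forces in N, time in s.
With the tool pointing down it reaches from about 0.35 to 1 m from the base axis. Payload 7.1 kg.
Tool frame: the origin (TCP) lies midway between the tips of the shut fingers; the grasp point (between the pads) lies 19 mm behind it; z points along the fingers, y is the line along which they close (so a half turn about z gives the same grasp; the last joint's range is limited). The gripper opens to 85 mm and grips with 20 to 120 N. Pads are 22 mm wide; open, the fingers measure 114 mm over their backs; the gripper's body (76 mm by 85 mm) begins 54 mm behind the grasp point. The pads swing forward as they close: fully open they stand 13 mm farther back than shut.
Start: joints at [70.989, 24.242, 93.386, -0, 62.372, -1.089], TCP at [0.192, 0.595, 0.231] pointing down, gripper open.
Joint ranges: [-172.04, 172.04], [-51.8, 120.97], [4.93, 147.93], [-75.15, 255.16], [6.16, 154.13], [-145.62, 145.62]. Speed limits (degrees/s): [136.94, 136.94, 172.46, 180, 180, 180].

## Interface

Orientations are given as [roll, pitch, yaw] about the fixed x, y, z axes, in that order (R = Rz(yaw) Ry(pitch) Rx(roll)).
In Python, from bench import manip, viewer, ticket gives the robot as it stands.
- The arm moves only by the tool arm_command, never from a script. Its argument "targets" is a list of rows, each a list of 4 numbers: the shift along the tool's x, y, z in m, then the turn about the tool's z in degrees. In form: [[x, y, z, yaw], ...]. A call has 1 to 12 rows; each row shifts and turns the commanded pose from where the row before left it, along the tool's axes as they then stand; what a row does not reach is not made up. A row lasts 1/12 s, in which the tool goes at most 41.7 mm and 7.16 degrees, less where a joint would pass 70% of its speed; a pose out of reach is approached as far as the arm can. A call is refused whole if a number of a shift passes 0.0417 or a number of a turn 7.16, either way. A call with a gripper value outside its range is refused whole. "grip" is the closure, from 0 (fully open) to 1 (shut), set as the call begins (left out, the last holds). The fingers move at their own pace and stop on an object; "newtons" is the grip in N (left out, the last holds). Time passes only in rows, so rows that do not move let the fingers close. It gives the time, the measured TCP pose, the force, the opening and the grip force at its end, in the units of the state.
- manip.read_state(): the state, without advancing time (a new reading comes with each control period).
- viewer.camera(name): name is "side" or "top" or "wrist"; returns a dict with "image" (400x640x3 uint8, red, green, blue), "vfov" (degrees; the focal length in pixels is half the picture's height over the tangent of half this angle, whatever the lens; pixels are square), "cx", "cy" (the principal point, pixels), "rvec" (rotation vector, rad) and "tvec" (3), from world to camera coordinates, as OpenCV has them. Camera axes: x right, y down, z forward; pixel columns grow to the right and rows downward; lengths in m; the calibration is good to about 2 mm. A picture is of the moment at which its call begins. There is no depth.
- ticket.job_done(): hands the job in; it is judged then, once.
The state is a dict: "t": time; "joint_pos": joint angles; "dq": joint speeds; "effort": joint torques, N m; "tool_pos": TCP position; "orientation": TCP orientation; "ft_force": force on the tool from outside, world axes, zero at the start; "wrist_torque": the same for the moment, N m; "width": finger opening in m; "grasp_force": force on a finger pad.
Only numpy, scipy, OpenCV 4.12 (cv2) and the standard library are available. Lean on these libraries where they do the work, as an engineer would, in place of code of your own. Each camera call takes 0.05 s, during which the arm holds its last target. There are 200 camera calls.

## Working session

There is one attempt and no reset: what is moved stays moved. The work goes in short steps, Python scripts to look and compute and a tool call to move; the robot and the scene stay as the last step left them, time stands still between calls to the robot, and variables do not carry over. Pictures are saved under pics/ and viewed, at most 11 in all, crops included, and the job is handed in when it is done.

Besides the shell and the picture viewer there is one more tool, called by a JSON object that holds its "fn" and its "kwargs". arm_command: Moves the arm, as the interface text tells. Its arguments: {"type":"object","properties":{"targets":{"type":"array"},"grip":{"type":"number"},"newtons":{"type":"number"}},"required":["targets"]}

```bash
mkdir -p pics
cat > h.py <<'E'
import numpy as np, cv2
from bench import manip, viewer, ticket
def snap(n,f):
    c=viewer.camera(n); cv2.imwrite(f'pics/{f}.png',c['image'][:,:,::-1])
    np.savez(f'pics/{f}.npz',**c); return c
def K(c):
    f=200/np.tan(np.radians(c['vfov'])/2); return np.array([[f,0,c['cx']],[0,f,c['cy']],[0,0,1.]])
def toz(c,uv,z):
    R=cv2.Rodrigues(np.array(c['rvec'],float))[0];t=np.array(c['tvec'],float).ravel()
    uv=np.atleast_2d(np.array(uv,float)); d=(np.linalg.inv(K(c))@np.c_[uv,np.ones(len(uv))].T).T@R
    o=-R.T@t; return o+d*((z-o[2])/d[:,2:3])
def proj(c,p):
    return cv2.projectPoints(np.array(p,float).reshape(-1,1,3),np.array(c['rvec'],float),np.array(c['tvec'],float),K(c),None)[0][:,0]
E
python3 - <<'E'
from h import *
for n in ['top','side']:
    c=snap(n,n+'0'); print(n,c['vfov'],c['rvec'],c['tvec'],c['cx'],c['cy'],[k for k in c])
print(manip.read_state())
E
```

```text
top 43.738342549304676 [ 2.18367127 -2.14969674  0.11491074] [-0.01112239  0.61164212  1.22071959] 318.4573309546251 206.6541373813109 ['image', 'vfov', 'cx', 'cy', 'rvec', 'tvec']
side 49.86473424892129 [ 2.24878147 -0.44093897  0.21956626] [-0.55931155  0.24563321  0.78765925] 322.6757716699485 202.75134420506134 ['image', 'vfov', 'cx', 'cy', 'rvec', 'tvec']
{'t': 0.1, 'joint_pos': array([ 7.09910846e+01,  2.42815423e+01,  9.34285160e+01, -8.55114901e-04,
        6.23741169e+01, -1.08762395e+00]), 'dq': array([ 0.03531695,  0.03563347, -0.20204606, -0.00533663, -0.06607286,
       -0.06642226]), 'effort': array([ 2.40859144e-04, -5.58422613e+01, -2.82447624e+01, -6.57343048e-05,
        2.96550730e-03,  2.66212498e-05]), 'tool_pos': array([0.19211846, 0.59419337, 0.23059718]), 'orientation': array([-1.79915826e+02, -8.40862514e-04,  1.62079105e+02]), 'ft_force': array([-0.46147866,  0.35449042,  0.2114853 ]), 'wrist_torque': array([-0.05484029,  0.01306718, -0.05442621]), 'grasp_force': 0.0, 'width': 0.08530648513989537}
```

View pics/top0.png

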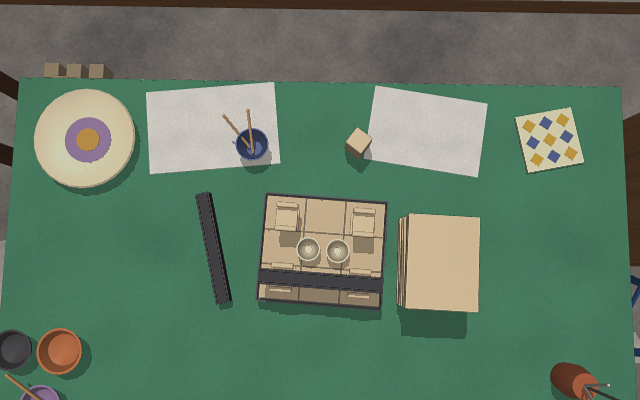

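View pics/side0.png

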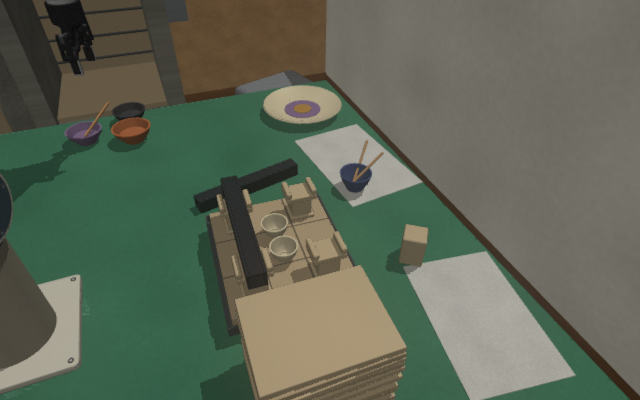

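The top view shows the loose beam at (203,194)–(223,303) and the trolley at about (320,250). The fixed beam is on the robot side, and the empty saddles are at (287,216) and (363,222). The pile, with the batt on it, is to the right at (440,262). I'll zoom in to get accurate corners.

Run:
```python
from h import *
im=cv2.imread('pics/top0.png')[180:330,188:492]
cv2.imwrite('pics/crop.png',cv2.resize(im,(790,390),interpolation=cv2.INTER_CUBIC)) # x2.6
g=cv2.imread('pics/top0.png'); 
c=dict(np.load('pics/top0.npz'))
dark=((g.max(2)<75)&(g.max(2).astype(int)-g.min(2)<14)).astype('uint8'); dark[:,:190]=0;dark[:,240:]=0;dark[:185]=0;dark[315:]=0
n,l,s,ce=cv2.connectedComponentsWithStats(dark); i=1+s[1:,4].argmax()
r=cv2.minAreaRect(np.argwhere(l==i)[:,::-1].astype(np.float32)); print(s[i],r,cv2.boxPoints(r)); print(toz(c,cv2.boxPoints(r),.035))
```

```text
[ 196  192   36  112 1721] ((213.29324340820312, 247.53939819335938), (111.84626007080078, 16.185195922851562), 79.2156982421875) [[194.87967 194.11816]
 [210.77902 191.08972]
 [231.70682 300.96063]
 [215.80746 303.98907]]
[[0.63830827 0.30988866 0.035     ]
 [0.64662329 0.27018722 0.035     ]
 [0.37483236 0.20820552 0.035     ]
 [0.36688632 0.24703485 0.035     ]]
```

View pics/crop.png

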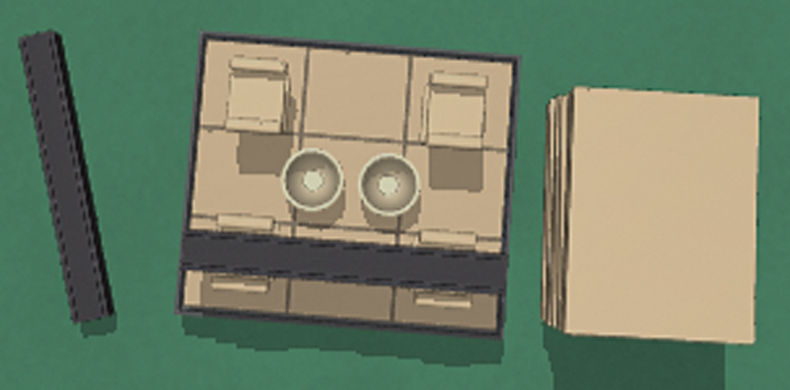

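```bash
cat > fit.py <<'E'
from h import *
from scipy.optimize import least_squares
c=dict(np.load('pics/top0.npz'))
f=lambda p:np.array(p,float)/2.6+[188,180]
# trolley +x away from robot, +y left
obj=np.array([[.103,.115,.132],[.103,.065,.132],[.103,-.065,.132],[.103,-.115,.132],[-.0875,.14,.153],[-.0875,-.14,.153],[-.0525,.14,.153],[-.0525,-.14,.153]])
uv=f([[232,57],[288,60],[434,72],[489,75],[181,267],[505,293],[185,233],[509,256]])
def T(q,o):
    a=q[2];return np.c_[q[0]+np.cos(a)*o[:,0]-np.sin(a)*o[:,1],q[1]+np.sin(a)*o[:,0]+np.cos(a)*o[:,1],o[:,2]]
s=least_squares(lambda q:(proj(c,T(q,obj))-uv).ravel(),[.55,0,0],loss='soft_l1'); q=s.x
print('trolley',q[:2],np.degrees(q[2])); print((s.fun.reshape(-1,2)).round(1).tolist())
seat=T(q,np.array([[.07,0,.118]]))[0]; mid=T(q,np.array([[0,0,.153]]))[0]
print('seat',seat,'mid',mid,'beam yaw target',90+np.degrees(q[2]))
bo=np.array([[.105,.08,.168],[.105,-.08,.168],[-.105,-.08,.168],[-.105,.08,.168]])
bu=f([[576,87],[759,97],[754,343],[566,333]])
s=least_squares(lambda q:(proj(c,T(q,bo))-bu).ravel(),[.55,-.3,0]);b=s.x
print('batt',b[:2],np.degrees(b[2]),s.fun.round(1))
eo=np.array([[-.0175,.14,.035],[.0175,.14,.035],[-.0175,-.14,.035],[-.0175,-.14,0.035]])
im=cv2.imread('pics/top0.png')
big=cv2.resize(im[180:330,188:492],(790,390),interpolation=cv2.INTER_CUBIC)
def box(q,x0,x1,y0,y1,z,col):
    P=(proj(c,T(q,np.array([[x0,y0,z],[x1,y0,z],[x1,y1,z],[x0,y1,z]])))-[188,180])*2.6
    cv2.polylines(big,[P.astype(int)],True,col,1)
box(q,-.0875,-.0525,-.14,.14,.153,(0,0,255)); box(q,-.13,.13,-.15,.15,.058,(0,255,0))
for y in(-.09,.09): box(q,.037,.103,y-.025,y+.025,.132,(255,0,0)); box(q,.0485,.0915,y-.025,y+.025,.118,(0,255,255))
box(b,-.105,.105,-.08,.08,.168,(0,0,255))
B=np.array([.5065,.2614,np.radians(13-90)])
box(B,-.0175,.0175,-.14,.14,.035,(0,0,255));box(B,-.0175,.0175,-.14,.14,0,(0,255,255))
cv2.imwrite('pics/ov.png',big)
E
python3 fit.py
```

```text
trolley [ 0.5017951  -0.01389113] -3.59569675954687
[[-0.2, -0.5], [-0.2, 0.0], [-0.3, -0.2], [0.1, 0.3], [0.1, 1.2], [0.5, 1.1], [0.0, -1.5], [0.0, -0.4]]
seat [ 0.5716573  -0.01828122  0.118     ] mid [ 0.5017951  -0.01389113  0.153     ] beam yaw target 86.40430324045313
batt [ 0.47789287 -0.28014872] -2.3026470701029265 [-0.6 -0.4  0.5 -0.3  0.4  0.4 -0.3  0.2]
```

View pics/ov.png

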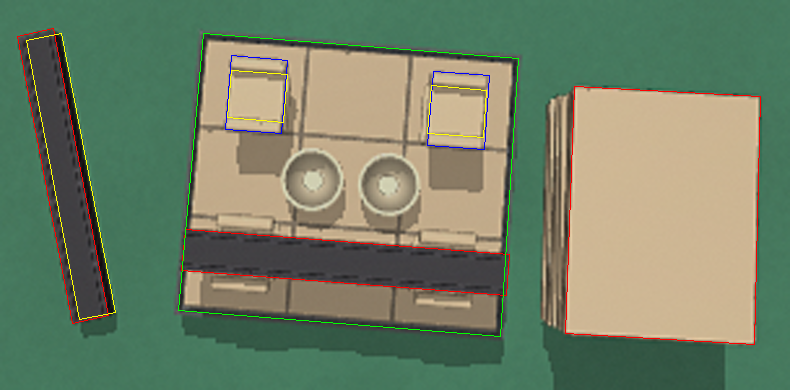

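The overlay matches the deck outline, saddles, batt and beam to about 1 px. Next I turn the tool to the beam's yaw (+149°).

{"fn": "arm_command", "kwargs": {"targets": [[0, 0, 0, 7.1], [0, 0, 0, 7.1], [0, 0, 0, 7.1], [0, 0, 0, 7.1], [0, 0, 0, 7.1], [0, 0, 0, 7.1], [0, 0, 0, 7.1], [0, 0, 0, 7.1], [0, 0, 0, 7.1], [0, 0, 0, 7.1], [0, 0, 0, 7.1], [0, 0, 0, 7.1]], "grip": 0}}

```text
t: 1.1
tool_pos: [0.1922, 0.5944, 0.2309]
orientation: [-180.0, 0.1, 76.5]
ft_force: [0.5, 0.8, 0.4]
width: 0.0855
grasp_force: 0.0
```

{"fn": "arm_command", "kwargs": {"targets": [[0, 0, 0, 7.1], [0, 0, 0, 7.1], [0, 0, 0, 7.1], [0, 0, 0, 7.1], [0, 0, 0, 7.1], [0, 0, 0, 7.1], [0, 0, 0, 7.1], [0, 0, 0, 7.1], [0, 0, 0, 7.1], [0, 0, 0, 0], [0, 0, 0, 0]]}}

```text
t: 2.02
tool_pos: [0.2003, 0.5914, 0.2308]
orientation: [-179.6, 0.7, 13.8]
ft_force: [-0.0, -0.5, 0.3]
width: 0.0853
grasp_force: 0.0
```

```bash
cat >> h.py <<'E'
def delta(x,y,z,yaw):
    s=manip.read_state(); p=s['tool_pos']; a=np.radians(s['orientation'][2])
    d=np.array([x,y,z])-p; dy=(s['orientation'][2]-yaw+180)%360-180
    print('tool d',(d[0]*np.cos(a)+d[1]*np.sin(a)).round(4),(d[0]*np.sin(a)-d[1]*np.cos(a)).round(4),(-d[2]).round(4),'turn',round(dy,2),'| t',round(s['t'],2),p.round(4),s['orientation'].round(1),'F',s['ft_force'].round(1),'w',round(s['width'],4),round(s['grasp_force'],1))
E
python3 -c "
from h import *
delta(.505,.2595,.008,13)"
```

```text
tool d 0.2168 0.395 0.2228 turn 0.79 | t 2.02 [0.2003 0.5914 0.2308] [-179.6    0.7   13.8] F [-0.  -0.5  0.3] w 0.0853 0.0
```

{"fn": "arm_command", "kwargs": {"targets": [[0.018, 0.033, 0, 0], [0.018, 0.033, 0, 0], [0.018, 0.033, 0, 0], [0.018, 0.033, 0, 0], [0.018, 0.033, 0.015, 0], [0.018, 0.033, 0.015, 0], [0.018, 0.033, 0.015, 0], [0.018, 0.033, 0.015, 0], [0.018, 0.033, 0.015, 0], [0.018, 0.033, 0.015, 0], [0.018, 0.033, 0.015, 0], [0.018, 0.033, 0.015, 0]]}}

```text
t: 3.02
tool_pos: [0.5037, 0.2583, 0.1046]
orientation: [-179.5, 0.7, 13.8]
ft_force: [-0.3, -0.3, 1.1]
width: 0.085
grasp_force: 0.0
```

{"fn": "arm_command", "kwargs": {"targets": [[0, 0, 0, 0], [0, 0, 0, 0], [0, 0, 0, 0], [0, 0, 0, 0]]}}

```text
t: 3.35
tool_pos: [0.5024, 0.2604, 0.1057]
orientation: [-179.5, 0.7, 13.9]
ft_force: [-1.3, 0.6, -0.4]
width: 0.0853
grasp_force: 0.0
```

```bash
python3 -c "
from h import *
delta(.505,.2595,.008,13)
snap('wrist','w1')"
```

```text
tool d 0.0023 0.0015 0.0977 turn 0.89 | t 3.35 [0.5024 0.2604 0.1057] [-179.5    0.7   13.9] F [-1.3  0.6 -0.4] w 0.0853 0.0
```

View pics/w1.png

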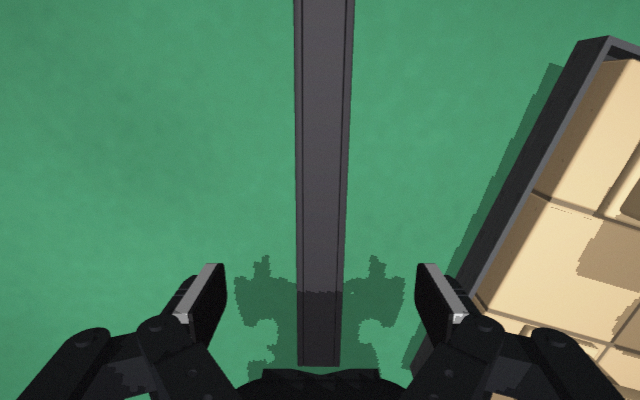

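The fingers straddle the beam evenly: the beam is at columns 295–350 and the fingers at about 215 and 425. Descending to grasp.

{"fn": "arm_command", "kwargs": {"targets": [[0.002, 0.0015, 0.02, 0.9], [0, 0, 0.02, 0], [0, 0, 0.02, 0], [0, 0, 0.015, 0], [0, 0, 0.012, 0], [0, 0, 0.01, 0], [0, 0, 0, 0], [0, 0, 0, 0]]}}

```text
t: 4.07
tool_pos: [0.5036, 0.2594, 0.0083]
orientation: [-179.5, 0.7, 13.0]
ft_force: [-0.7, 0.5, -0.3]
width: 0.085
grasp_force: 0.0
```

{"fn": "arm_command", "kwargs": {"targets": [[0, 0, 0, 0], [0, 0, 0, 0], [0, 0, 0, 0], [0, 0, 0, 0], [0, 0, 0, 0], [0, 0, 0, 0], [0, 0, 0, 0], [0, 0, 0, 0], [0, 0, 0, 0], [0, 0, 0, 0]], "grip": 1, "newtons": 60}}

```text
t: 4.9
tool_pos: [0.5044, 0.2595, 0.0093]
orientation: [-179.5, 0.6, 12.9]
ft_force: [-1.8, 1.4, 6.6]
width: 0.0341
grasp_force: 60.5
```

```bash
python3 -c "
from h import *
delta(.505,.2595,.008,13)
c=snap('wrist','w2')"
```

```text
tool d 0.0006 0.0002 0.0013 turn -0.08 | t 4.9 [0.5044 0.2595 0.0093] [-179.5    0.6   12.9] F [-1.8  1.4  6.6] w 0.0341 60.5
```

{"fn": "arm_command", "kwargs": {"targets": [[0, 0, -0.01, 0], [0, 0, -0.015, 0], [0, 0, -0.02, 0], [0, 0, -0.025, 0], [0, 0, -0.025, 0], [0, 0, -0.025, 0], [0, 0, -0.025, 0], [0, 0, -0.025, 0], [0, 0, -0.02, 0], [0, 0, 0, 0]]}}

```text
t: 5.78
tool_pos: [0.5082, 0.2587, 0.2025]
orientation: [-179.5, 0.3, 12.9]
ft_force: [0.2, 0.4, -4.5]
width: 0.0338
grasp_force: 61.4
```

{"fn": "arm_command", "kwargs": {"targets": [[0, 0, 0, -3.2], [0, 0, 0, -6], [0, 0, 0, -6.6], [0, 0, 0, -6.6], [0, 0, 0, -6.6], [0, 0, 0, -6.6], [0, 0, 0, -6.6], [0, 0, 0, -6.6], [0, 0, 0, -6.6], [0, 0, 0, -6.6], [0, 0, 0, -6.6], [0, 0, 0, -4.8]]}}

```text
t: 6.78
tool_pos: [0.5051, 0.2573, 0.1965]
orientation: [-179.1, -0.2, 86.7]
ft_force: [0.0, 0.2, -4.9]
width: 0.034
grasp_force: 61.2
```

```bash
python3 -c "
from h import *
delta(.5717,-.0183,.16,86.4)"
```

```text
tool d -0.2713 0.0825 0.0365 turn 0.26 | t 6.78 [0.5051 0.2573 0.1965] [-179.1   -0.2   86.7] F [ 0.   0.2 -4.9] w 0.034 61.2
```

{"fn": "arm_command", "kwargs": {"targets": [[-0.01, 0.003, 0, 0.2], [-0.02, 0.006, 0, 0], [-0.026, 0.008, 0, 0], [-0.028, 0.0085, 0, 0], [-0.028, 0.0085, 0, 0], [-0.028, 0.0085, 0, 0], [-0.028, 0.0085, 0, 0], [-0.028, 0.0085, 0, 0], [-0.028, 0.0085, 0, 0], [-0.024, 0.0075, 0, 0], [-0.016, 0.005, 0, 0], [-0.007, 0.002, 0, 0]]}}

```text
t: 7.78
tool_pos: [0.5698, -0.0208, 0.1947]
orientation: [-179.1, -0.2, 85.9]
ft_force: [0.5, 0.6, -4.9]
width: 0.0339
grasp_force: 61.2
```

{"fn": "arm_command", "kwargs": {"targets": [[0, 0, 0, 0], [0, 0, 0.01, 0], [0, 0, 0.01, 0], [0, 0, 0, 0], [0, 0, 0, 0], [0, 0, 0, 0]]}}

```text
t: 8.28
tool_pos: [0.5699, -0.017, 0.1755]
orientation: [-179.2, -0.2, 86.2]
ft_force: [0.2, 0.5, -5.4]
width: 0.0338
grasp_force: 61.0
```

```bash
cat > chk.py <<'E'
import sys
from h import *
from fit import T,box
E
sed -i 's/^c=dict/if 1: c=dict/' fit.py
python3 - <<'E'
from h import *
delta(.5717,-.0183,.127,86.4)
c=snap('top','t2'); d=snap('side','s2')
s=manip.read_state(); p=s['tool_pos']; a=np.radians(s['orientation'][2]-90)
def T(q,o):
    o=np.array(o);a=q[2];return np.c_[q[0]+np.cos(a)*o[:,0]-np.sin(a)*o[:,1],q[1]+np.sin(a)*o[:,0]+np.cos(a)*o[:,1],o[:,2]]
q=[.5018,-.01389,np.radians(-3.6)]; B=[p[0],p[1],a]; zb=p[2]-.009
out=[]
for cam,(u,v,w,h,k) in ((c,(240,180,160,140,3.6)),(d,(180,140,200,170,2.9))):
    im=cv2.resize(cam['image'][v:v+h,u:u+w,::-1],None,fx=k,fy=k,interpolation=cv2.INTER_CUBIC)
    def box(q,x,y0,y1,z,col):
        P=(proj(cam,T(q,[[-x[0],y0,z],[x[1],y0,z],[x[1],y1,z],[-x[0],y1,z]]))-[u,v])*k
        cv2.polylines(im,[P.astype(int)],True,col,1)
    box(B,(.0175,.0175),-.14,.14,zb+.035,(0,0,255))
    for y in(-.09,.09): box(q,(-.037,.103),y-.025,y+.025,.132,(255,0,0)); box(q,(-.0485,.0915),y-.025,y+.025,.118,(0,255,255))
    out.append(cv2.resize(im,(580,300)) if 0 else im)
cv2.imwrite('pics/o2a.png',out[0]); cv2.imwrite('pics/o2b.png',out[1])
E
```

```text
tool d -0.0012 0.0019 0.0485 turn -0.21 | t 8.28 [ 0.5699 -0.017   0.1755] [-179.2   -0.2   86.2] F [ 0.2  0.5 -5.4] w 0.0338 61.0
```

View pics/o2b.png

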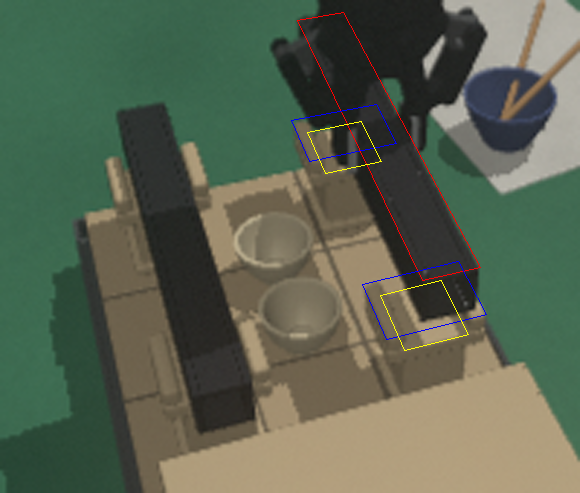

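The predicted beam outline matches the image, with the near end at about (478,268), and the beam is in line with the saddles. Lowering gently.

{"fn": "arm_command", "kwargs": {"targets": [[-0.001, 0.002, 0, -0.2], [0, 0, 0.006, 0], [0, 0, 0.008, 0], [0, 0, 0.008, 0], [0, 0, 0.006, 0], [0, 0, 0.004, 0], [0, 0, 0, 0], [0, 0, 0, 0]]}}

```text
t: 9.05
tool_pos: [0.5714, -0.0188, 0.1434]
orientation: [-179.2, -0.2, 86.3]
ft_force: [-0.4, -0.2, -3.8]
width: 0.0339
grasp_force: 61.2
```

{"fn": "arm_command", "kwargs": {"targets": [[0, 0, 0.003, 0], [0, 0, 0.003, 0], [0, 0, 0.002, 0], [0, 0, 0.002, 0], [0, 0, 0.002, 0], [0, 0, 0.001, 0], [0, 0, 0, 0], [0, 0, 0, 0]]}}

```text
t: 9.72
tool_pos: [0.5715, -0.0187, 0.1309]
orientation: [-179.2, -0.2, 86.3]
ft_force: [-0.4, -0.9, -5.2]
width: 0.0344
grasp_force: 61.2
```

Run:
```python
from h import *
delta(.5717,-.0183,.127,86.4)
```

```text
tool d 0.0004 0.0002 0.0039 turn -0.07 | t 9.72 [ 0.5715 -0.0187  0.1309] [-179.2   -0.2   86.3] F [-0.4 -0.9 -5.2] w 0.0344 61.2
```

{"fn": "arm_command", "kwargs": {"targets": [[0, 0, 0.001, 0], [0, 0, 0.001, 0], [0, 0, 0.001, 0], [0, 0, 0.001, 0], [0, 0, 0, 0], [0, 0, 0, 0]]}}

```text
t: 10.22
tool_pos: [0.5718, -0.0184, 0.1274]
orientation: [-179.3, -0.3, 86.3]
ft_force: [-1.4, 3.5, 2.5]
width: 0.034
grasp_force: 62.1
```

Contact: the vertical force went from −5 to +2.5 N. One more millimetre, then release partway. A bowl is nearby, but it is well below the fingers.

{"fn": "arm_command", "kwargs": {"targets": [[0, 0, 0.0005, 0], [0, 0, 0, 0], [0, 0, 0, 0]]}}

```text
t: 10.47
tool_pos: [0.5718, -0.0184, 0.1274]
orientation: [-179.3, -0.3, 86.3]
ft_force: [-2.7, 4.9, 8.1]
width: 0.0338
grasp_force: 62.7
```

{"fn": "arm_command", "kwargs": {"targets": [[0, 0, 0, 0], [0, 0, 0, 0], [0, 0, 0, 0], [0, 0, 0, 0], [0, 0, 0, 0], [0, 0, 0, 0], [0, 0, 0, 0], [0, 0, 0, 0]], "grip": 0}}

```text
t: 11.13
tool_pos: [0.5714, -0.0187, 0.1263]
orientation: [-179.2, -0.2, 86.3]
ft_force: [-0.4, 0.1, 0.5]
width: 0.0854
grasp_force: 0.0
```

{"fn": "arm_command", "kwargs": {"targets": [[0, 0, -0.01, 0], [0, 0, -0.015, 0], [0, 0, -0.02, 0], [0, 0, -0.025, 0], [0, 0, -0.025, 0], [0, 0, -0.015, 0], [0, 0, 0, 0]]}}

```text
t: 11.72
tool_pos: [0.5751, -0.0194, 0.241]
orientation: [-179.6, -0.3, 86.3]
ft_force: [-0.6, -0.6, 0.3]
width: 0.0855
grasp_force: 0.0
```

Run:
```python
from h import *
delta(.4746,-.39,.147,87.7)
c=snap('side','s3')
d=c
def T(q,o):
    o=np.array(o);a=q[2];return np.c_[q[0]+np.cos(a)*o[:,0]-np.sin(a)*o[:,1],q[1]+np.sin(a)*o[:,0]+np.cos(a)*o[:,1],o[:,2]]
q=[.5018,-.01389,np.radians(-3.6)]
u,v,w,h,k=180,140,200,170,3.4
im=cv2.resize(d['image'][v:v+h,u:u+w,::-1],None,fx=k,fy=k,interpolation=cv2.INTER_CUBIC)
for x in(-.07,.07):
    P=(proj(d,T(q,[[x-.0175,-.14,.153],[x+.0175,-.14,.153],[x+.0175,.14,.153],[x-.0175,.14,.153]]))-[u,v])*k
    cv2.polylines(im,[P.astype(int)],True,(0,0,255),1)
cv2.imwrite('pics/o3.png',im)
```

```text
tool d -0.3763 -0.0766 0.094 turn -1.37 | t 11.72 [ 0.5751 -0.0194  0.241 ] [-179.6   -0.3   86.3] F [-0.6 -0.6  0.3] w 0.0855 0.0
```

View pics/o3.png

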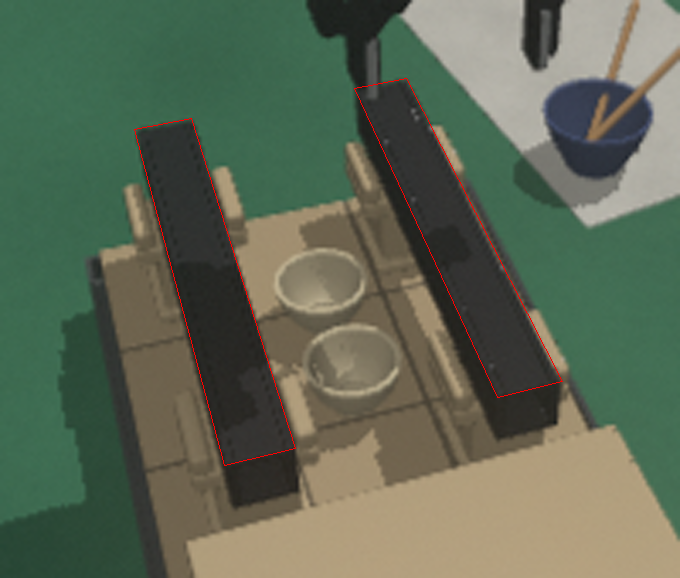

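The beam lies seated in both saddles and its overhangs are equal, because the outline expected for a centred beam coincides with it. Now I go behind the batt with open fingers, so there are two contact points.

{"fn": "arm_command", "kwargs": {"targets": [[-0.015, -0.003, 0, -1.4], [-0.03, -0.006, 0, 0], [-0.035, -0.007, 0, 0], [-0.04, -0.008, 0, 0], [-0.04, -0.008, 0, 0], [-0.04, -0.008, 0, 0], [-0.04, -0.008, 0, 0], [-0.04, -0.008, 0, 0], [-0.04, -0.008, 0, 0], [-0.035, -0.007, 0, 0], [-0.025, -0.004, 0, 0], [-0.013, -0.002, 0, 0]]}}

```text
t: 12.77
tool_pos: [0.4784, -0.4114, 0.2343]
orientation: [-179.1, -0.3, 87.6]
ft_force: [-0.7, -0.4, 0.1]
width: 0.0854
grasp_force: 0.0
```

{"fn": "arm_command", "kwargs": {"targets": [[0, 0, 0.01, 0], [0, 0, 0.02, 0], [0, 0, 0.02, 0], [0, 0, 0.02, 0], [0, 0, 0.01, 0], [0, 0, 0, 0], [0, 0, 0, 0]]}}

```text
t: 13.35
tool_pos: [0.479, -0.4071, 0.155]
orientation: [-179.1, -0.3, 87.8]
ft_force: [0.2, -0.5, 0.9]
width: 0.0852
grasp_force: 0.0
```

Run:
```python
from h import *
delta(.473,-.401,.147,87.7)
snap('wrist','w4')
```

```text
tool d 0.0059 -0.0063 0.008 turn 0.09 | t 13.35 [ 0.479  -0.4071  0.155 ] [-179.1   -0.3   87.8] F [ 0.2 -0.5  0.9] w 0.0852 0.0
```

View pics/w4.png

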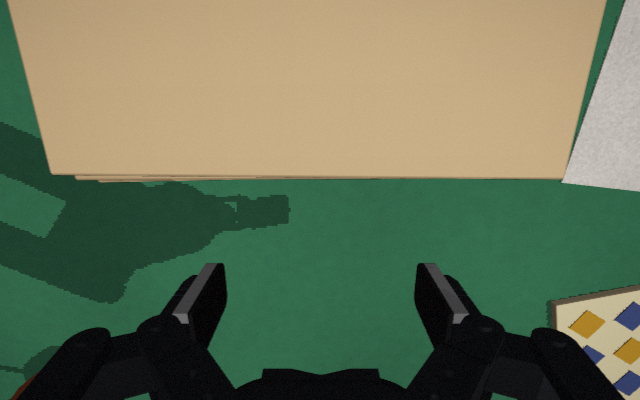

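{"fn": "arm_command", "kwargs": {"targets": [[0, -0.006, 0.004, 0], [0, 0, 0.004, 0], [0, 0, 0, 0], [0, 0, 0, 0]]}}

```text
t: 13.73
tool_pos: [0.4727, -0.4082, 0.148]
orientation: [-179.2, -0.3, 87.7]
ft_force: [-0.3, 0.5, -0.5]
width: 0.0855
grasp_force: 0.0
```

Run:
```python
from h import *
c=dict(np.load('pics/w4.npz')); P=toz(c,[[51,174],[562,180]],.168); e=P[1]-P[0]
a=np.arctan2(e[1],e[0]); m=P.mean(0)[:2]+.08*np.array([-np.sin(a),np.cos(a)]); print(P,np.linalg.norm(e),np.degrees(a),m)
delta(.473,-.371,.147,87.7)
```

```text
[[ 0.3690429  -0.35454831  0.168     ]
 [ 0.57721873 -0.36425728  0.168     ]] 0.20840211346202528 -2.6702428958403694 [ 0.47685783 -0.27948966]
tool d 0.0372 -0.0012 0.001 turn 0.01 | t 13.73 [ 0.4727 -0.4082  0.148 ] [-179.2   -0.3   87.7] F [-0.3  0.5 -0.5] w 0.0855 0.0
```

{"fn": "arm_command", "kwargs": {"targets": [[0.01, 0, 0.001, 0], [0.01, 0, 0, 0], [0.006, 0, 0, 0], [0.003, 0, 0, 0], [0.003, 0, 0, 0], [0.003, 0, 0, 0], [0.003, 0.0001, 0, 0], [0.003, 0.0001, 0, 0], [0.003, 0.0001, 0, 0], [0.003, 0.0001, 0, 0]]}}

```text
t: 14.57
tool_pos: [0.4753, -0.3619, 0.1471]
orientation: [-179.2, -0.2, 87.7]
ft_force: [0.4, -5.7, -1.1]
width: 0.0851
grasp_force: 2.5
```

Run:
```python
from h import *
delta(.497,-.1047,.147,86.4)
```

```text
tool d 0.2578 0.0115 0.0001 turn 1.33 | t 14.57 [ 0.4753 -0.3619  0.1471] [-179.2   -0.2   87.7] F [ 0.4 -5.7 -1.1] w 0.0851 2.5
```

{"fn": "arm_command", "kwargs": {"targets": [[0.004, 0.0003, 0, 0.05], [0.006, 0.0004, 0, 0.05], [0.008, 0.0004, 0, 0.05], [0.008, 0.0004, 0, 0.05], [0.008, 0.0004, 0, 0.05], [0.008, 0.0004, 0, 0.05], [0.008, 0.0004, 0, 0.05], [0.008, 0.0004, 0, 0.05], [0.008, 0.0004, 0, 0.05], [0.006, 0.0003, 0, 0.05], [0.004, 0.0002, 0, 0.05], [0.002, 0, 0, 0]]}}

```text
t: 15.57
tool_pos: [0.4831, -0.2833, 0.1479]
orientation: [-179.3, -0.2, 87.2]
ft_force: [-0.6, -7.3, 2.6]
width: 0.0856
grasp_force: 3.7
```

Run:
```python
from h import *
delta(.497,-.1047,.147,86.4)
c=snap('wrist','w5')
```

```text
tool d 0.179 0.0053 0.0009 turn 0.83 | t 15.57 [ 0.4831 -0.2833  0.1479] [-179.3   -0.2   87.2] F [-0.6 -7.3  2.6] w 0.0856 3.7
```

View pics/w5.png

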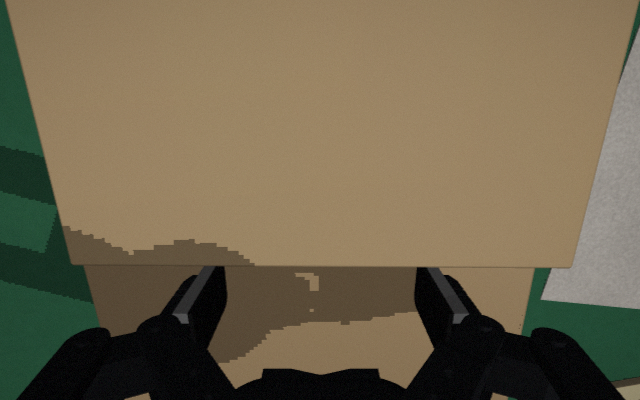

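The batt edge (row 266) is flush against both fingers and centred (columns 71–574). I keep pushing.

{"fn": "arm_command", "kwargs": {"targets": [[0.004, 0.0001, 0.001, 0.05], [0.006, 0.0003, 0, 0.05], [0.008, 0.0003, 0, 0.05], [0.008, 0.0003, 0, 0.05], [0.008, 0.0003, 0, 0.05], [0.008, 0.0003, 0, 0.05], [0.008, 0.0003, 0, 0.05], [0.008, 0.0003, 0, 0.05], [0.008, 0.0003, 0, 0.05], [0.006, 0.0003, 0, 0.05], [0.004, 0.0001, 0, 0.05], [0.002, 0, 0, 0]]}}

```text
t: 16.62
tool_pos: [0.4898, -0.2053, 0.1469]
orientation: [-179.2, -0.2, 86.7]
ft_force: [-1.1, -7.4, 1.5]
width: 0.0856
grasp_force: 3.3
```

Run:
```python
from h import *
delta(.497,-.1047,.147,86.4)
```

```text
tool d 0.1008 0.0014 -0.0001 turn 0.28 | t 16.62 [ 0.4898 -0.2053  0.1469] [-179.2   -0.2   86.7] F [-1.1 -7.4  1.5] w 0.0856 3.3
```

{"fn": "arm_command", "kwargs": {"targets": [[0.004, 0, 0, 0.05], [0.006, 0.0002, 0, 0.05], [0.008, 0.0002, 0, 0.05], [0.008, 0.0002, 0, 0.05], [0.008, 0.0002, 0, 0.05], [0.008, 0.0002, 0, 0], [0.008, 0.0002, 0, 0], [0.008, 0.0002, 0, 0], [0.008, 0, 0, 0], [0.006, 0, 0, 0], [0.004, 0, 0, 0], [0.002, 0, 0, 0]]}}

```text
t: 17.62
tool_pos: [0.4956, -0.1274, 0.1469]
orientation: [-179.2, -0.2, 86.4]
ft_force: [-1.4, -6.0, 0.2]
width: 0.085
grasp_force: 3.0
```

Run:
```python
from h import *
delta(.497,-.1047,.147,86.4)
c=snap('side','s6')
T=lambda q,o:np.c_[q[0]+np.cos(q[2])*o[:,0]-np.sin(q[2])*o[:,1],q[1]+np.sin(q[2])*o[:,0]+np.cos(q[2])*o[:,1],o[:,2]]
p=manip.read_state(); a=np.radians(p['orientation'][2]-90); b=p['tool_pos'][:2]+.091*np.array([-np.sin(a),np.cos(a)]); print('batt exp',b,np.degrees(a))
im=cv2.resize(c['image'][130:330,170:420,::-1],None,fx=3,fy=3,interpolation=cv2.INTER_CUBIC)
P=(proj(c,T([b[0]-.001,b[1],a],np.array([[.105,.08,.165],[.105,-.08,.165],[-.105,-.08,.165],[-.105,.08,.165]])))-[170,130])*3
cv2.polylines(im,[P.astype(int)],True,(0,0,255),1); cv2.imwrite('pics/o6.png',im)
```

```text
tool d 0.0227 -0.0 -0.0001 turn 0.02 | t 17.62 [ 0.4956 -0.1274  0.1469] [-179.2   -0.2   86.4] F [-1.4 -6.   0.2] w 0.085 3.0
batt exp [ 0.50129764 -0.03634658] -3.5853596869991695
```

View pics/o6.png

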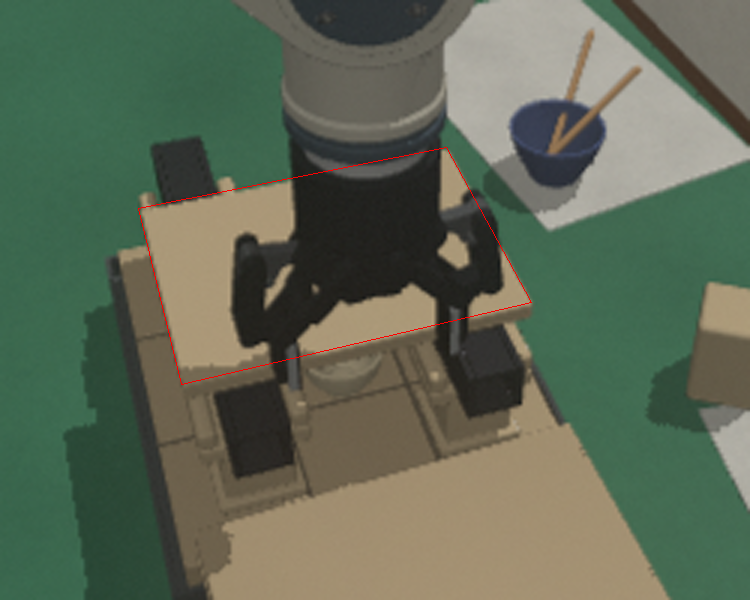

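The batt lies flat on both beams exactly where predicted, with its front edge from (181,384) to (531,302). Last 22 mm, then back off and rise.

{"fn": "arm_command", "kwargs": {"targets": [[0.003, 0, 0, 0], [0.004, 0, 0, 0], [0.004, 0, 0, 0], [0.004, 0, 0, 0], [0.003, 0, 0, 0], [0.002, 0, 0, 0], [0.002, 0, 0, 0], [0.001, 0, 0, 0], [0, 0, 0, 0], [0, 0, 0, 0]]}}

```text
t: 18.5
tool_pos: [0.497, -0.1048, 0.1469]
orientation: [-179.2, -0.3, 86.4]
ft_force: [-0.3, -3.7, -0.4]
width: 0.0849
grasp_force: 1.9
```

{"fn": "arm_command", "kwargs": {"targets": [[-0.005, 0, 0, 0], [-0.01, 0, 0, 0], [-0.015, 0, 0, 0], [0, 0, -0.02, 0], [-0.01, 0, -0.03, 0], [-0.03, 0, -0.03, 0], [-0.04, 0, -0.03, 0], [-0.04, 0, 0, 0], [-0.04, 0, 0, 0], [-0.04, 0, 0, 0], [-0.02, 0, 0, 0], [0, 0, 0, 0]]}}

```text
t: 19.5
tool_pos: [0.4825, -0.3523, 0.2502]
orientation: [-179.2, -0.2, 86.1]
ft_force: [-0.0, 0.0, 0.3]
width: 0.0852
grasp_force: 0.0
```

Run:
```python
from h import *
delta(.5,-.1,.2,86.4)
c=snap('top','t7')
T=lambda q,o:np.c_[q[0]+np.cos(q[2])*o[:,0]-np.sin(q[2])*o[:,1],q[1]+np.sin(q[2])*o[:,0]+np.cos(q[2])*o[:,1],o[:,2]]
q=[.5018,-.0139,np.radians(-3.6)]
im=cv2.resize(c['image'][180:330,188:492,::-1],(790,390),interpolation=cv2.INTER_CUBIC)
def box(x,y,z,col,x0=0):
    P=(proj(c,T(q,np.array([[x0+x,y,z],[x0+x,-y,z],[x0-x,-y,z],[x0-x,y,z]])))-[188,180])*2.6
    cv2.polylines(im,[P.astype(int)],True,col,1)
box(.105,.08,.165,(0,0,255)); box(.0175,.14,.153,(0,255,255),.07)
cv2.imwrite('pics/o7.png',im)
```

```text
tool d 0.2529 0.0004 0.0502 turn -0.26 | t 19.5 [ 0.4825 -0.3523  0.2502] [-179.2   -0.2   86.1] F [-0.   0.   0.3] w 0.0852 0.0
```

View pics/o7.png

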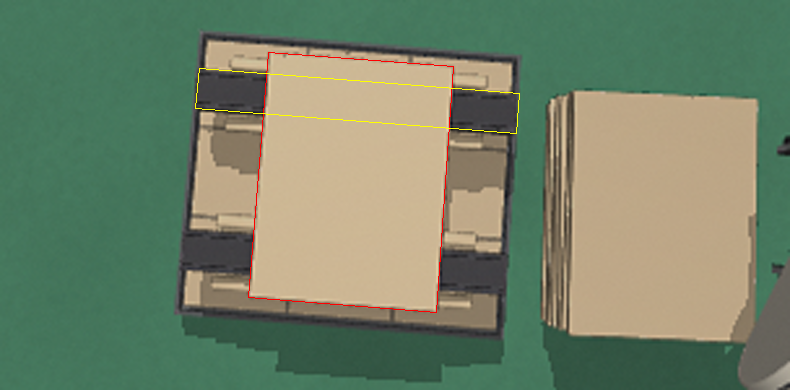

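The batt fills its target outline ((268,53)–(437,312)) and the beam lies in its own outline, so everything is in place.

```bash
python3 -c "
from h import *
print(ticket.job_done())"
```

```text
the job is handed in; nothing more can be done
None
```

I laid the beam level and centred in both empty saddles and slid the batt, without lifting it, onto its target outline over the four posts. I handed the job in after about 20 s of the 61 s allowed; the hand-in returned no verdict.

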